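# Snap the fry timer onto the rail beside the fryer

### The arm

A 6-joint arm with a two-finger parallel gripper is mounted at the origin on the work surface. World frame = base frame: x ahead of the robot, y to its left, z up, the work surface at z = 0. Lengths are in mm, angles in rad, forces in N, time in s.
With the tool pointing down it reaches from about 275 to 750 mm from the base axis. Payload 10.2 kg.
Tool frame: the origin (TCP) lies midway between the tips of the shut fingers; the grasp point (between the pads) lies 19 mm behind it (ctrl.pinch_z is the distance from the TCP to the grasp point, in mm); x points along the fingers, z is the direction in which the jaws open and shut, and the axes are right-handed (so a half turn about x gives the same grasp; the last joint's range is limited). The gripper opens to 85 mm and grips with 20 to 120 N. Pads are 22 mm wide; open, the fingers measure 114 mm over their backs; the gripper's body (76 mm by 85 mm) begins 54 mm behind the grasp point. The pads swing forward as they close: fully open they stand 13 mm farther back than shut.
Start: joints at [1.001, 0.313, 1.498, -0, 1.331, -0.223], TCP at [178.455, 493.746, 231.294] pointing down, gripper open.
Joint ranges: [-2.94, 2.94], [-0.97, 2.17], [0.19, 2.56], [-1.23, 4.37], [0.02, 3.11], [-2.88, 2.88]. Speed limits (rad/s): [2.39, 2.39, 3.01, 3.14, 3.14, 3.14].

### API

Orientations are given as a unit quaternion [w, x, y, z].
In Python, from rig import ctrl, capture, workorder, nets gives the robot as it stands. The module is installed in compiled form; this text tells all that it offers.
- The arm moves only by the tool send_rows, never from a script. Its argument "rows" is text: rows parted by semicolons, each of 5 numbers parted by spaces: the opening, from 0 (shut) to 1 (fully open), then the shift along the tool's x, y, z in cm, then the turn about the tool's x in units of 5 degrees (1.0 is 5 degrees). In form: grip x y z yaw; .... A call has 1 to 12 rows; each row is the pose to reach, as a shift and turn from the pose commanded when the call began, along the tool's axes at that moment; what a row does not reach only later rows make up. A row lasts 1/10 s, in which the tool goes at most 50 mm and 8.59 degrees, less where a joint would pass 70% of its speed; a pose out of reach is approached as far as the arm can. A call with a gripper value outside its range is refused whole. The fingers move at their own pace and stop on an object; "grip_force" is the grip in N (left out, the last holds). Time passes only in rows, so rows that repeat a pose let the fingers close. It gives the time, the measured TCP pose, the force and the opening at its end, in the units of the state.
- ctrl.sense(): the state, without advancing time (a new reading comes with each control period).
- capture(name): name is "scene" or "top" or "wrist"; returns a dict with "pixels" (384x512x3 uint8, red, green, blue), "intrinsics" (3x3 intrinsics, pixels), "dist" ([k1, k2, p1, p2, k3] as OpenCV has them; the pictures are not rectified), "view" (4x4, takes a point from world to camera coordinates); the wrist camera has in their place "mount" (4x4, takes a point from camera to tool coordinates, whose origin is the TCP and whose axes are the tool frame's). Camera axes: x right, y down, z forward; pixel columns grow to the right and rows downward; lengths in mm; the calibration is good to about 2 mm. A picture is of the moment at which its call begins: read the wrist's pose just before it. There is no depth.
- workorder.finish_job(): hands the job in, once; it reports no verdict.
Trained networks look in a picture, given as the dict that the camera call returned (one of the last four; its "shot" number tells which), for a name from the list of things; names that differ only in an ending like _2 or _b are one class to them, and where a whole thing is asked for, a point or a joint stands for the part that bears it (a point fixed in the world has none). Each returns a list of dicts, best first, with "confidence" (0 to 1); they miss things now and then, are a little off and sometimes report something else, mostly with a low value. They report only what shows in the picture. A call takes as long as a camera call. They do not tell look-alikes from the thing itself.
- nets.boxes_of(picture, target): "location" ([x, y, z] in mm, in world coordinates, good to about 4 mm: the middle of the surface that is visible of it).
- nets.spot_point(picture, target): "location" ([x, y, z] in mm, in world coordinates, good to about 4 mm: a listed point, or the origin of a listed thing).
The state is a dict: "time_s": time; "joints": joint angles; "dq": joint speeds; "tau": joint torques, N m; "eef_pos": TCP position; "ee_rot": TCP orientation; "force": force on the tool from outside, world axes, zero at the start; "wrist_torque": the same for the moment, N m; "grip_width": opening from 0.0 (shut) to 1.0 (fully open).
Only numpy, scipy, OpenCV 4.12 (cv2) and the standard library are available. Lean on these libraries where they do the work, as an engineer would, in place of code of your own. Each camera call takes 0.05 s, during which the arm holds its last target.

### The job

Take the yellow clip-on timer off its parking dock and push its clip down over the open middle of the steel rail, well clear of both collars, until the sprung arms snap past the bar and the clip sits fully home. Then slide it along the rail until it butts up against the red collar's black bumper and leave it there, upright and let go. Be gentle: press no harder than the snap needs, do not ram the collar or bumper, and leave the other things on the counter where they are.

Things in the scene. Friction and masses are not known exactly. Their poses are not given: they have to be found in the camera images.
- timer_center (a point): centre of the yellow housing of the clip-on timer (loose, about 115 g): 30 mm (x) by 44 mm (y) by 56 mm (z, up); grip it across 30 or 44 mm. Under it, on a stem, a black sprung C-clip, open downward, bore along y. The housing is set 0 to 16 mm up the stem, differently each time, and stays so: the bore's centre (clip_bore) lies 46 to 62 mm below this point, just where is not measured.
- timer_top (a point): middle of the housing's top, 28 mm above timer_center. The clip below is 40 mm long along its bore, alike front and back (either way round is right). From clip_bore: flat roof 12 mm above, mouth (about 15 mm wide) 11 mm below, flared lips end 20 mm below, 33 mm over all. Home = clip_bore on the bar's axis, roof resting on the bar.
- rail_mid (a point): middle of the axis of the fixed horizontal steel bar, 24 mm thick, 300 mm long, along y. Height varies. Black end caps 38 mm across. Pushed over it, the clip's arms spread: the push peaks at 7 to 12 N with clip_bore 20 to 15 mm above this axis, turns into a pull of 2 to 7 N as the arms snap past, then climbs steeply as the roof meets the bar. A homed clip slides along with 1 to 4 N of friction.
- rail: the same rail, bar, end caps and posts together; origin on the counter line below rail_mid, 115 mm under the bar's axis
- red_collar: red stop collar fixed on the bar near either end, 38 mm across, 12 mm thick; origin at its centre on the bar's axis, y along the bar. A black rubber bumper ring, 33 mm across, stands out 2 to 16 mm from each face (tip centres bumper_p_face on +y, bumper_n_face on -y), differently each time, not measured. The clip's end face (20 mm from its middle) must rest on the bumper that looks to the blue collar.
- blue_collar: blue collar fixed on the bar near the other end, same size and origin, without bumpers
- dock: fixed parking dock: black base 70 x 70 x 12 mm with an upright grey tongue 11 mm thick (x) and 44 mm wide (y), its top 55 mm above the origin (centre of the underside). The clip stands over the tongue, roof on its top: lift it straight up by more than 35 mm to clear it.
- red_bottle: bystander, to be left alone: red squeeze bottle, 54 mm across, 150 mm tall; origin at its underside
- mustard_bottle: bystander, to be left alone: orange squeeze bottle, 54 mm across, 150 mm tall; origin at its underside
- salt_jar: bystander, to be left alone: white jar with metal cap, 56 mm across, 90 mm tall; origin at its underside
- bowl: bystander, to be left alone: white bowl, 120 mm across, 50 mm tall; origin at its underside
- spatula: bystander, to be left alone: spatula lying on the counter; origin at its underside
Not all that is in view belongs to the job. What is shaped like the part that bears timer_center but purple or turquoise is not meant.

How it is judged (in metres and radians):
On the way:
1. the clip is snapped fully home on the bar, more than 15 mm clear of the bumper and of the blue collar (x of clip_bore in the frame of rail_mid between -0.0025 and 0.0025 m and z of clip_bore in the frame of rail_mid between -0.0025 and 0.002 m and angle between the y axis of clip_bore and the y axis of rail_mid, either way round below 0.07 rad and distance between clip_bore and bumper_p_face above 0.035 m and distance between clip_bore and bumper_n_face above 0.035 m and distance between clip_bore and blue_collar above 0.041 m), for 0.2 s.
At the end, for the whole second after the job is handed in: Clip home on the bar (bore centre within 2.5 mm of its axis sideways and below, 2 mm above; within 0.07 rad of its direction), timer upright within 0.2 rad, gap to the red collar's bumper at most 2 mm, at rest and released (x of clip_bore in the frame of rail_mid between -0.0025 and 0.0025 m and z of clip_bore in the frame of rail_mid between -0.0025 and 0.002 m and angle between the y axis of clip_bore and the y axis of rail_mid, either way round below 0.07 rad and (distance between clip_bore and bumper_p_face below 0.022 m or distance between clip_bore and bumper_n_face below 0.022 m) and angle between clip_bore's own z axis and vertical below 0.2 rad and linear speed of timer below 0.01 m/s and contact force between the fingers and timer below 0.05 N); the robot touches nothing.
It fails at once if the clip bears on the rail with more than 30 N in all (its own spring grip makes about 10 N of this) (contact force between timer and rail above 30 N).
It fails at once if the red collar or its bumper is rammed with more than 12 N (contact force between timer and red_collar above 12 N).
It fails at once if the blue collar is rammed with more than 12 N (contact force between timer and blue_collar above 12 N).
It fails at once if a bystander is moved by more than 20 mm (distance of any of red_bottle, mustard_bottle, salt_jar, bowl, spatula from where it was at the start of the episode above 0.02 m).
It also fails if it takes over 51 s, if anything falls off the work surface, if the arm or the gripper's body presses on something with over 40 N, if the wrist force passes 120 N, or if a joint passes its speed limit or range.

## Working session

There is one attempt and no reset: what is moved stays moved. The work goes in short steps, Python scripts to look and compute and a tool call to move; the robot and the scene stay as the last step left them, time stands still between calls to the robot, and variables do not carry over. Pictures are saved under pics/ and viewed, and the job is handed in when it is done.

Besides the shell and the picture viewer there is one more tool, called after ">>>" as name(argument=value, ...) on one line, values as JSON. send_rows: Moves the arm, as the interface text tells. Its arguments: {"type":"object","properties":{"rows":{"type":"string"},"grip_force":{"type":"number"}},"required":["rows"]}

```bash
mkdir -p pics
cat > h.py <<'E'
import numpy as np,cv2
from rig import ctrl,capture,workorder,nets
def snap(n,fn):
    p=capture(n); cv2.imwrite('pics/'+fn,cv2.cvtColor(p['pixels'],cv2.COLOR_RGB2BGR)); return p
def f(p,t,fn=None,k=3):
    fn=fn or nets.spot_point
    for r in fn(p,t)[:k]: print(t,np.round(r['location'],1),round(r['confidence'],2))
E
python3 - <<'E'
from h import *
print(ctrl.sense(), ctrl.pinch_z)
for c in ['scene','top']:
    p=snap(c,c+'1.png'); print(c, np.round(np.linalg.inv(p['view'])[:3,3]))
    for t in ['timer_center','timer_top','rail_mid','rail','red_collar','blue_collar','dock','bumper_p_face','bumper_n_face','red_bottle','mustard_bottle','salt_jar','bowl','spatula']:
        try: f(p,t)
        except Exception as e: print(t,e)
print(ctrl.sense()['time_s'])
E
```

```text
{'time_s': 0.0, 'joints': array([ 1.00062213e+00,  3.13467709e-01,  1.49846632e+00,  1.48424274e-05,
        1.33099922e+00, -2.23420124e-01]), 'dq': array([-0.00052576, -0.00150444,  0.001807  ,  0.0005115 , -0.00266386,
       -0.00019992]), 'tau': array([-3.53105706e-04, -4.12266254e+01, -2.59739453e+01, -2.48178821e-04,
        4.16024282e-03,  4.80474071e-06]), 'eef_pos': array([178.28990513, 493.51589329, 230.71501207]), 'ee_rot': array([ 0.5783188 , -0.40642279,  0.57919992,  0.40607306]), 'force': array([-0.32612146,  0.39237186,  0.38776813]), 'wrist_torque': array([-0.00940245, -0.00388959,  0.0086095 ]), 'grip_width': 0.9995314239976902} 18.700000000000003
scene [1098. -721.  756.]
timer_center [ 488.5 -291.3  103.2] 0.92
timer_center [ 576.8 -354.5   68.3] 0.71
timer_center [ 524.5 -190.1   63.6] 0.63
timer_top [ 572.3 -352.6   98.7] 0.77
timer_top [ 482.3 -289.4  129.9] 0.64
timer_top [ 523.1 -192.9   96.2] 0.6
rail_mid [586.6  79.7 116.3] 0.6
rail_mid [610.1 -39.6 114.8] 0.21
red_collar [609.8 -38.9 118.1] 0.68
blue_collar [ 487.4 -291.5  104.8] 0.49
blue_collar [562.4 
[... 831 characters left out ...]
  78.5  -3. ] 0.67
red_collar [613.8 -35.2 114.4] 0.7
red_collar [ 695.  -345.2    4.6] 0.39
blue_collar [566.1 190.2 116.8] 0.58
dock [ 483.7 -289.5    1.1] 0.71
bumper_p_face it knows: blue_collar, bowl, dock, mustard_bottle, rail, rail_mid, red_bottle, red_collar, salt_jar, spatula, timer_center, timer_top
bumper_n_face it knows: blue_collar, bowl, dock, mustard_bottle, rail, rail_mid, red_bottle, red_collar, salt_jar, spatula, timer_center, timer_top
red_bottle [ 7.798e+02 -6.380e+01  1.000e-01] 0.63
mustard_bottle [ 7.587e+02 -1.729e+02 -4.000e-01] 0.97
salt_jar [ 693.4 -344.7    4.9] 0.92
bowl [752.4 155.    1.1] 0.65
spatula [471.8 360.4  -2.6] 0.8
spatula [588.   79.7  -1.1] 0.65
1.3
```

View pics/scene1.png

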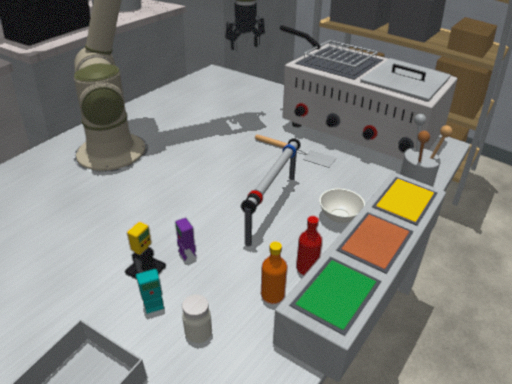

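View pics/top1.png

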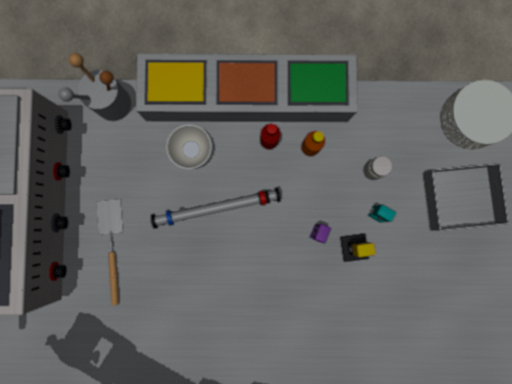

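```bash
cat >> h.py <<'E'
from scipy.spatial.transform import Rotation as Rn
def pose():
    s=ctrl.sense(); q=s['ee_rot']; return np.array(s['eef_pos']),Rn.from_quat([q[1],q[2],q[3],q[0]]).as_matrix(),s
def plan(target,zdir=None):
    """shift in cm tool axes to target TCP; yaw units to bring tool z along zdir (mod pi)"""
    p,R,s=pose(); d=R.T@(np.array(target)-p)/10
    y=0
    if zdir is not None:
        v=R.T@np.array([zdir[0],zdir[1],0.]); a=np.degrees(np.arctan2(-v[1],v[2])); 
        y=[a/5,(a+180)/5,(a-180)/5]
    print('shift cm',np.round(d,2),'yaw',np.round(y,2),'pos',np.round(p,1),'q6',round(s['joints'][5],2),'t',s['time_s'])
E
python3 - <<'E'
from h import *
p,R,s=pose(); print(np.round(R,3))
plan([478,-270,330],[1,0])
w=snap('wrist','w0.png'); print(np.round(w['mount'],3),w['intrinsics'],w['dist'])
s=cv2.imread('pics/scene1.png'); cv2.imwrite('pics/c1.png',cv2.resize(s[200:320,110:230],(600,600),interpolation=cv2.INTER_CUBIC))
E
```

```text
[[-0.   -0.94  0.34]
 [-0.    0.34  0.94]
 [-1.   -0.   -0.  ]]
shift cm [ -9.87 -54.13 -61.64] yaw [ 14.03  50.03 -21.97] pos [178.5 493.7 231.3] q6 -0.22 t 1.3
[[ 0.00000e+00 -2.88000e-01  9.58000e-01 -1.42085e+02]
 [-1.00000e-03 -9.58000e-01 -2.88000e-01  7.35680e+01]
 [ 1.00000e+00 -0.00000e+00 -1.00000e-03  6.20000e-02]
 [ 0.00000e+00  0.00000e+00  0.00000e+00  1.00000e+00]] [[332.85749264   0.         259.4598379 ]
 [  0.         332.85749264 190.41975111]
 [  0.           0.           1.        ]] [-0.09407887  0.          0.          0.          0.        ]
```

View pics/c1.png

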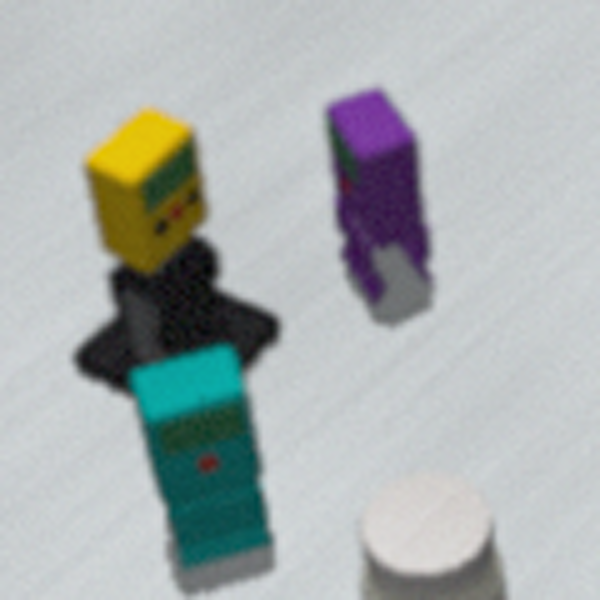

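>>> send_rows(rows="1 -5 -53 -62 14;1 -5 -53 -62 14;1 -5 -53 -62 14;1 -5 -53 -62 14;1 -5 -53 -62 14;1 -5 -53 -62 14;1 -5 -53 -62 14;1 -5 -53 -62 14;1 -5 -53 -62 14;1 -5 -53 -62 14;1 -5 -53 -62 14;1 -5 -53 -62 14", grip_force=30)

```text
time_s: 2.55
eef_pos: [389.9, -68.9, 268.4]
ee_rot: [0.707, -0.001, 0.707, 0.0]
force: [0.7, 0.9, 0.3]
grip_width: 1.0
```

Run:
```python
from h import *
plan([486,-290,250],[1,0])
```

```text
shift cm [  1.85 -22.12   9.57] yaw [ 2.000e-02  3.602e+01 -3.598e+01] pos [389.9 -68.9 268.4] q6 -0.47 t 2.55
```

>>> send_rows(rows="1 1.8 -22 9.6 0;1 1.8 -22 9.6 0;1 1.8 -22 9.6 0;1 1.8 -22 9.6 0;1 1.8 -22 9.6 0;1 1.8 -22 9.6 0;1 1.8 -22 9.6 0;1 1.8 -22 9.6 0")

```text
time_s: 3.35
eef_pos: [486.1, -285.5, 250.4]
ee_rot: [0.707, -0.001, 0.707, 0.001]
force: [-0.4, -0.2, 0.7]
grip_width: 1.002
```

Run:
```python
from h import *
p,R,s=pose(); print(p)
w=snap('wrist','w1.png')
for t in ['timer_center','timer_top','dock']: f(w,t)
cv2.imwrite('pics/w1b.png',cv2.resize(cv2.imread('pics/w1.png'),(800,600),interpolation=cv2.INTER_CUBIC))
```

```text
[ 486.05822701 -285.50315627  250.38268888]
timer_center [ 526.3 -193.7   65.3] 0.81
timer_center [ 576.7 -353.7   67.2] 0.73
timer_center [ 487.3 -292.5   99. ] 0.57
timer_top [ 525.7 -188.4   95.6] 0.94
timer_top [ 486.9 -291.   130.3] 0.83
timer_top [ 576.3 -352.8   94.7] 0.75
dock [ 485.7 -291.7   -1.3] 0.66
```

View pics/w1b.png

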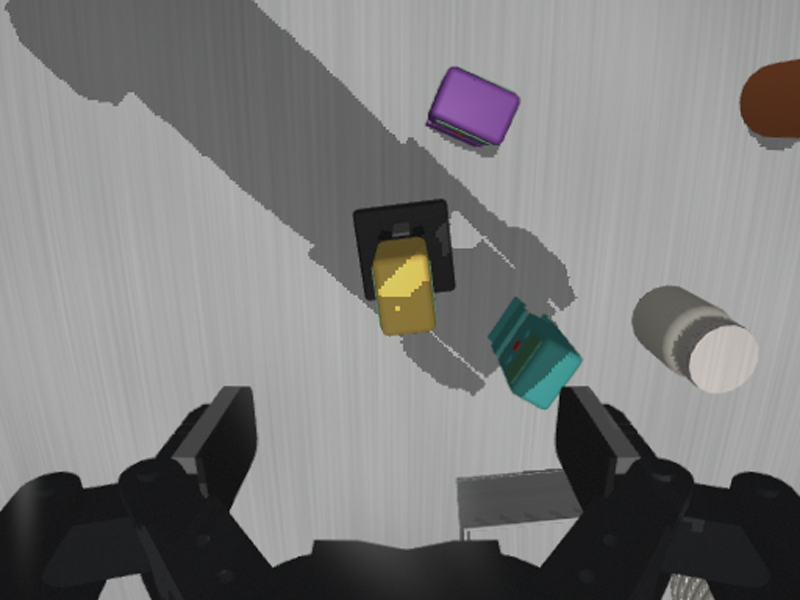

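```bash
cat >> h.py <<'E'
def proj(w,pts,pr=None):
    pts=np.asarray(pts,float).reshape(-1,3)
    if 'view' in w: V=w['view']
    else:
        p,R=pr; T=np.eye(4);T[:3,:3]=R;T[:3,3]=p; V=np.linalg.inv(T@w['mount'])
    return cv2.projectPoints(pts,cv2.Rodrigues(V[:3,:3])[0],V[:3,3].copy(),w['intrinsics'],np.array(w['dist'],float))[0].reshape(-1,2)
def back(w,px,z,pr=None):
    if 'view' in w: C=np.linalg.inv(w['view'])
    else:
        p,R=pr; T=np.eye(4);T[:3,:3]=R;T[:3,3]=p; C=T@w['mount']
    u=cv2.undistortPoints(np.array(px,float).reshape(-1,1,2),w['intrinsics'],np.array(w['dist'],float)).reshape(-1,2)
    d=np.c_[u,np.ones(len(u))]@C[:3,:3].T; t=(z-C[2,3])/d[:,2]; return C[:3,3]+d*t[:,None]
def box(c,yaw,dims,pr,w):
    c=np.array(c);cy,sy=np.cos(yaw),np.sin(yaw);R=np.array([[cy,-sy,0],[sy,cy,0],[0,0,1]])
    P=[c+R@(np.array(dims)/2*np.array(s)) for s in [(-1,-1,1),(1,-1,1),(1,1,1),(-1,1,1),(-1,-1,-1),(1,-1,-1),(1,1,-1),(-1,1,-1)]]
    return proj(w,P,pr)
E
python3 - <<'E'
from h import *
p,R,s=pose();w=snap('wrist','w2.png')
img=cv2.imread('pics/w2.png')
x0,y0,S=205,110,6
c=cv2.resize(img[y0:y0+100,x0:x0+130],None,fx=S,fy=S,interpolation=cv2.INTER_CUBIC)
for (cc,d,col) in [((487,-291,102),(30,44,56),(0,0,255)),((486,-291,6),(70,70,12),(255,0,0))]:
    q=(box(cc,np.radians(7),d,(p,R),w)-[x0,y0]+.5)*S
    q=q.astype(np.int32); cv2.polylines(c,[q[:4]],1,col,1); cv2.polylines(c,[q[4:]],1,col,1)
cv2.imwrite('pics/w2c.png',c)
E
```

```text
(no output)
```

View pics/w2c.png

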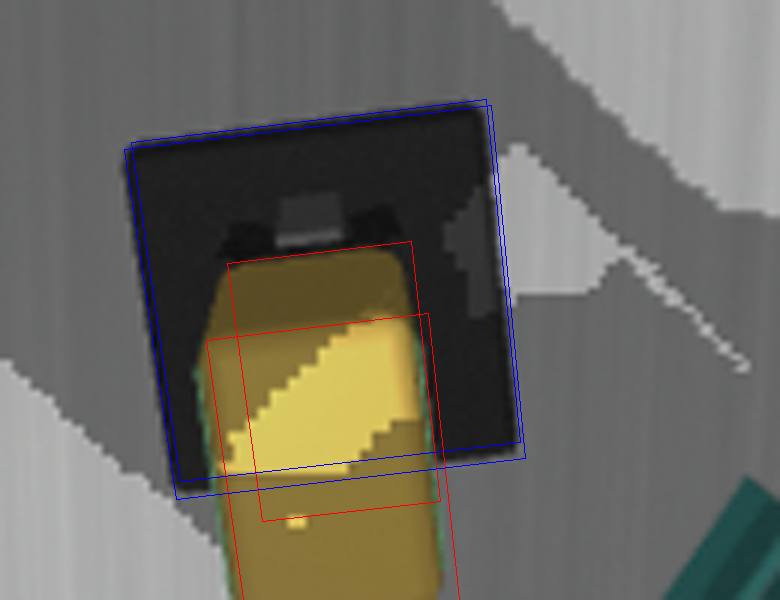

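Run:
```python
from h import *
plan([485.6,-291.5,84],[np.cos(np.radians(7)),np.sin(np.radians(7))])
```

```text
shift cm [16.65 -0.56 -0.07] yaw [ -1.37  34.63 -37.37] pos [ 486.2 -285.8  250.5] q6 -0.74 t 3.6
```

>>> send_rows(rows="1 4 -0.5 0 -1.4;1 8 -0.5 0 -1.4;1 10 -0.5 0 -1.4;1 10 -0.5 0 -1.4;1 10 -0.5 0 -1.4")

```text
time_s: 4.1
eef_pos: [486.6, -291.5, 151.1]
ee_rot: [0.706, -0.044, 0.705, 0.044]
force: [-0.2, -0.1, 1.1]
grip_width: 0.999
```

Run:
```python
from h import *
p,R,s=pose(); print(s['force'])
w=snap('wrist','w3.png')
f(w,'timer_top')
plan([485.6,-291.5,84],[np.cos(np.radians(7)),np.sin(np.radians(7))])
img=cv2.imread('pics/w3.png')
for (cc,d,col) in [((485.6,-291.5,102),(30,44,56),(0,0,255))]:
    q=(box(cc,np.radians(7),d,(p,R),w)).astype(np.int32); cv2.polylines(img,[q[:4]],1,col,1); cv2.polylines(img,[q[4:]],1,col,1)
cv2.imwrite('pics/w3c.png',cv2.resize(img,(800,600)))
```

```text
[-0.15928297 -0.07411867  1.06560713]
timer_top [ 527.5 -191.5   94.4] 0.87
timer_top [ 488.4 -292.5  129.2] 0.7
timer_top [ 573.8 -354.4   92.5] 0.68
shift cm [ 6.79  0.07 -0.13] yaw [ 3.000e-02  3.603e+01 -3.597e+01] pos [ 486.8 -291.8  151.9] q6 -0.87 t 4.2
```

View pics/w3c.png

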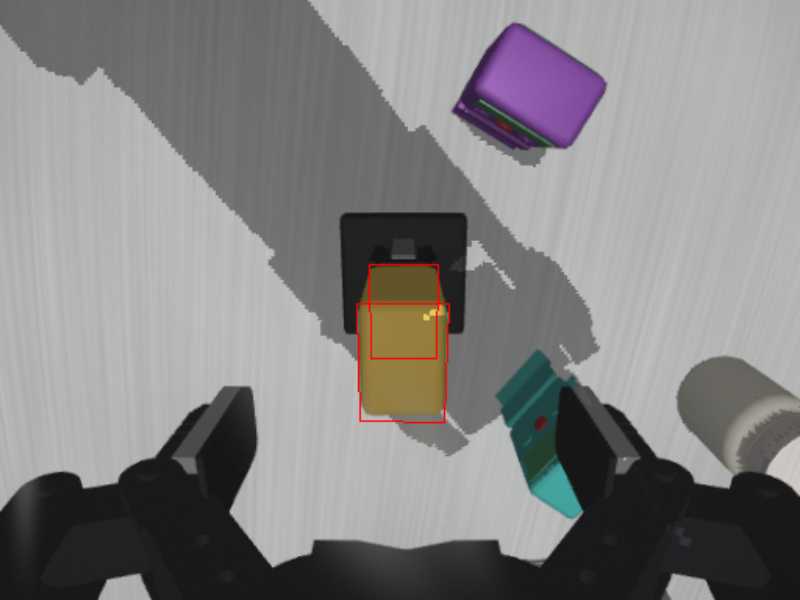

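>>> send_rows(rows="1 3 0 -0.1 0;1 5 0 -0.1 0;1 6.7 0 -0.1 0;1 6.7 0 -0.1 0;0 6.7 0 -0.1 0;0 6.7 0 -0.1 0;0 6.7 0 -0.1 0;0 6.7 0 -0.1 0;0 6.7 0 -0.1 0;0 6.7 0 -0.1 0;0 6.7 0 -0.1 0;0 6.7 0 -0.1 0", grip_force=50)

```text
time_s: 5.4
eef_pos: [485.5, -291.9, 83.9]
ee_rot: [0.706, -0.044, 0.705, 0.044]
force: [-0.6, 0.2, 6.4]
grip_width: 0.345
```

Run:
```python
from h import *
p,R,s=pose(); print(p,s['force'],s['grip_width'],s['wrist_torque'])
w=snap('wrist','w4.png'); w=snap('scene','s4.png')
s=cv2.imread('pics/s4.png'); cv2.imwrite('pics/c4.png',cv2.resize(s[180:320,90:230],(600,600),interpolation=cv2.INTER_CUBIC))
```

```text
[ 485.54820912 -291.86730556   83.88606465] [-0.64246614  0.17317923  6.41181411] 0.3449928839345221 [0.10134642 0.16442903 0.03864692]
```

View pics/w4.png

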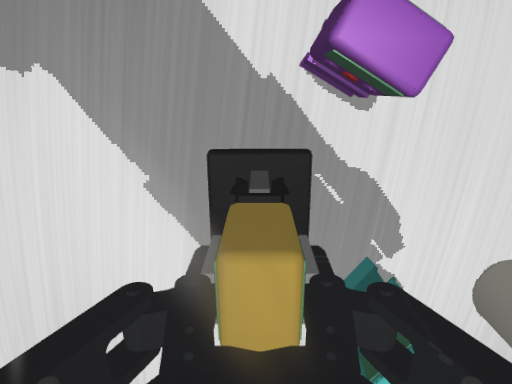

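View pics/c4.png

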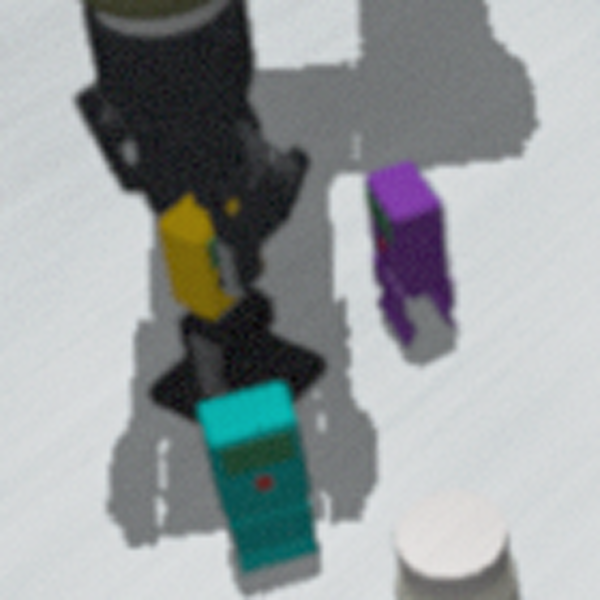

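>>> send_rows(rows="0 -1 0 0 0;0 -3 0 0 0;0 -6 0 0 0;0 -10 0 0 0;0 -14.5 0 0 0;0 -14.5 0 0 0;0 -14.5 0 0 0")

```text
time_s: 6.2
eef_pos: [485.2, -291.5, 228.7]
ee_rot: [0.706, -0.044, 0.705, 0.044]
force: [-1.6, 0.3, -2.0]
grip_width: 0.345
```

Run:
```python
from h import *
p,R,s=pose(); print(p,s['force'],s['grip_width'])
a=np.radians(12)
plan([588,20,229],[np.cos(a),np.sin(a)])
w=snap('scene','s5.png')
for t in ['rail_mid','red_collar','blue_collar','rail','timer_top']: f(w,t)
s=cv2.imread('pics/s5.png'); cv2.imwrite('pics/c5.png',cv2.resize(s[120:250,230:320],(540,780),interpolation=cv2.INTER_CUBIC)[:600])
cv2.imwrite('pics/c5b.png',cv2.resize(s[150:290,90:230],(600,600),interpolation=cv2.INTER_CUBIC))
```

```text
[ 485.21126938 -291.51173047  228.68507547] [-1.55028863  0.3185264  -2.0473579 ] 0.3450061563745966
shift cm [-0.05 29.63 14.07] yaw [ -0.97  35.03 -36.97] pos [ 485.2 -291.5  228.7] q6 -0.87 t 6.2
rail_mid [584.3  76.8 115.4] 0.69
red_collar [4.713e+02 3.657e+02 2.000e-01] 0.57
red_collar [614.6 -37.1 113.7] 0.5
red_collar [ 695.5 -344.6   -1.9] 0.46
blue_collar [ 487.1 -291.9  247. ] 0.27
timer_top [ 523.7 -191.9   96.7] 0.98
timer_top [ 480.9 -288.5  275.8] 0.86
timer_top [ 576.1 -352.6   97.6] 0.71
```

View pics/c5b.png

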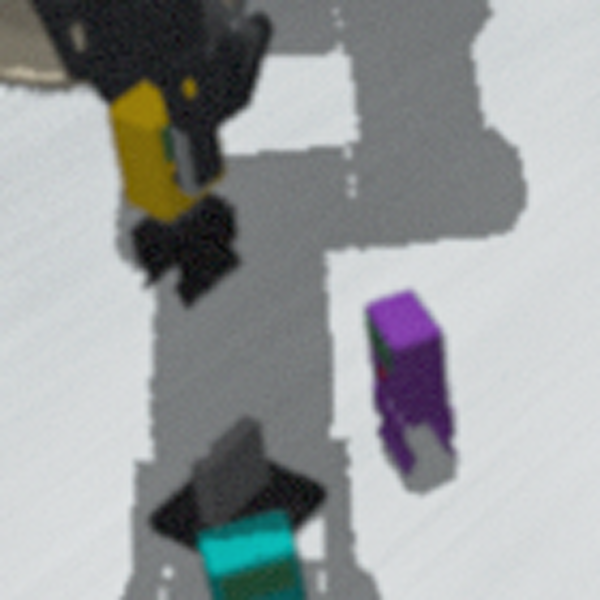

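View pics/c5.png

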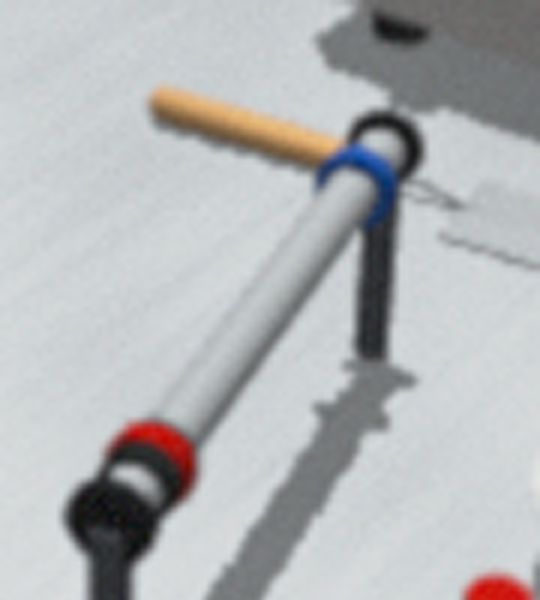

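>>> send_rows(rows="0 0 35.1 14.7 -1;0 0 35.1 14.7 -1;0 0 35.1 14.7 -1;0 0 35.1 14.7 -1;0 0 35.1 14.7 -1;0 0 35.1 14.7 -1;0 0 35.1 14.7 -1;0 0 35.1 14.7 -1;0 0 35.1 14.7 -1;0 0 35.1 14.7 -1;0 0 35.1 14.7 -1")

```text
time_s: 7.6
eef_pos: [587.4, 74.1, 227.7]
ee_rot: [0.703, -0.074, 0.703, 0.074]
force: [0.3, 0.3, -0.6]
grip_width: 0.344
```

Run:
```python
from h import *
p,R,s=pose(); print(p,s['force'],s['grip_width'])
w=snap('wrist','w6.png')
for t in ['rail_mid','red_collar','blue_collar','timer_top']: f(w,t)
im=cv2.imread('pics/w6.png')
a=np.radians(12); d=np.array([-np.sin(a),np.cos(a),0]);n=np.array([np.cos(a),np.sin(a),0]); m=np.array([588,77,115.])
for sg in(-12,12):
    q=proj(w,[m+n*sg-150*d,m+n*sg+150*d],(p,R)).astype(int); print(q); cv2.line(im,tuple(map(int,q[0])),tuple(map(int,q[1])),(0,0,255),1)
cv2.imwrite('pics/w6c.png',cv2.resize(im,(800,600),interpolation=cv2.INTER_CUBIC))
```

```text
[587.37119309  74.07922353 227.73497883] [ 0.28601544  0.33083657 -0.56847014] 0.3440542006337196
rail_mid [587.7  73.7 115.6] 0.84
blue_collar [561.2 188.  113.2] 0.94
timer_top [590.2  73.3 271.9] 0.84
[[248 336]
 [244 -24]]
[[273 336]
 [279 -24]]
```

View pics/w6c.png

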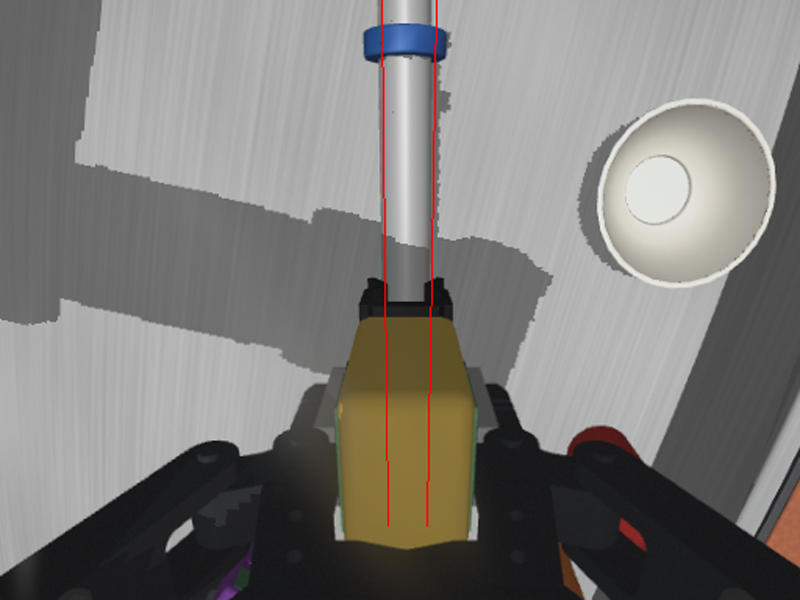

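Run:
```python
from h import *
p,R,s=pose()
w=capture('wrist'); g=cv2.cvtColor(w['pixels'],cv2.COLOR_RGB2GRAY).astype(float)
for r in range(42,190,8):
    row=g[r-1:r+2].mean(0); print(r,row[235:290].astype(int)) if r in(50,90,146,178) else None
print('clip'); 
for r in (185,190,195,200): print(g[r,222:300].astype(int))
```

```text
50 [176 177 175 174 176 175 176 130 118 132 142 151 157 161 164 167 172 176
 184 194 203 213 218 224 220 209 195 183 178 173 167 163 160 155 150 144
 138 127 115 102  97 107 106 106 108 136 170 178 179 176 171 171 173 174
 175]
90 [179 179 178 176 177 178 174 154 118 124 137 150 156 160 164 168 171 174
 183 191 201 209 216 221 221 212 197 185 180 174 169 165 161 156 151 145
 137 125 114 100  93 104 104 105 106 108 132 177 179 180 177 173 175 177
 178]
146 [107 108 109 110 109 109 108 107 100 114 128 140 153 157 162 168 170 174
 179 184 191 199 204 211 215 206 197 185 179 175 169 166 161 157 150 146
 135 122 109  97 109 109 109 107 108 117 181 178 177 180 180 180 178 175
 174]
178 [ 65  50  43  35  41  51  63  72  89  81  85  91  97 100 101 103 105 106
 108 110 111 115 118 120 123 120 117 113 111 109 106 105 104 102 100  98
  94  89  83  85  92  93  62  61  34  33  40  41  55  95 112 110 108 108
 107]
clip
[112 109 110 110 109 110 110 110 110 109 109  62  22  22  23  24  22  23
  23  22  24  24  22  24  21  29  81 101 104 104 107 106 110 112 115 118
 121 123 120 116 114 111 110 107 10
[... 390 characters left out ...]
18  20  18  24  66 110 111 110 108 107
 109 114 112 109 110 112]
[111 111 110 108 110 111 109  71  33  33  32  34  34  26  24  24  25  26
  24  24  25  23  24  24  22  24  24  23  23  23  22  23  22  23  22  22
  21  22  21  20  22  21  20  21  21  21  19  19  19  20  20  19  18  22
  21  19  21  20  20  21  18  18  23  29  32  29  30  42 110 107 108 111
 114 111 109 110 112 110]
[110 110 110 111 110 110 110  91  33  33  33  33  32  29  25  24  26  35
  35  35  34  34  35  34  35  35  36  34  33  35  34  34  34  32  34  33
  33  32  32  32  31  31  30  30  31  31  30  30  32  30  30  31  31  30
  31  31  31  30  30  18  20  20  26  30  31  29  30  43 106 108 112 113
 111 109 111 110 111 115]
```

>>> send_rows(rows="0 1.5 0 -0.04 0;0 3 0 -0.04 0;0 4.2 0 -0.04 0;0 4.2 0 -0.04 0;0 4.2 0 -0.04 0;0 4.2 0 -0.04 0")

```text
time_s: 8.5
eef_pos: [587.5, 74.8, 186.9]
ee_rot: [0.704, -0.075, 0.703, 0.075]
force: [0.2, 0.8, -0.8]
grip_width: 0.343
```

Run:
```python
from h import *
p,R,s=pose(); print(p,s['force'],s['grip_width'])
w=snap('wrist','w7.png');w2=snap('scene','s7.png')
cv2.imwrite('pics/c7.png',np.hstack([cv2.resize(cv2.imread('pics/w7.png')[60:260,160:360],(400,400),interpolation=cv2.INTER_CUBIC),cv2.resize(cv2.imread('pics/s7.png')[110:230,230:330],(333,400),interpolation=cv2.INTER_CUBIC)]))
g=cv2.cvtColor(w['pixels'],cv2.COLOR_RGB2GRAY).astype(float)
for r in (60,100,140): print(r,g[r,230:300].astype(int))
```

```text
[587.49075047  74.8382363  186.85653777] [ 0.17897138  0.82314948 -0.77357228] 0.3431938985575248
60 [178 178 177 178 178 177 179 179 152 122 124 133 143 152 156 160 163 168
 170 172 176 183 190 197 205 212 217 222 226 220 212 200 189 183 178 174
 169 166 163 160 156 152 146 141 132 122 110  99  97 110 109 109 109 109
 106 104 106 106 107 107 151 179 179 181 180 177 175 177 179 179]
100 [181 181 180 179 179 181 177 175 175 128 119 127 139 150 157 160 164 168
 170 173 176 181 187 194 202 208 214 219 224 220 213 201 190 184 179 176
 171 167 164 161 156 152 147 140 129 119 107  95 101 108 108 109 122 163
 182 183 178 177 178 179 180 179 177 175 177 179 180 178 176 178]
140 [174 178 179 178 179 179 182 181 183 182 112 123 133 143 153 159 163 166
 170 171 175 178 183 190 196 201 208 212 217 215 208 199 189 183 180 175
 170 168 165 160 155 150 146 138 127 115 105  92 109 110 111 120 180 178
 177 178 182 181 177 179 180 181 179 179 177 175 176 177 177 178]
```

View pics/c7.png

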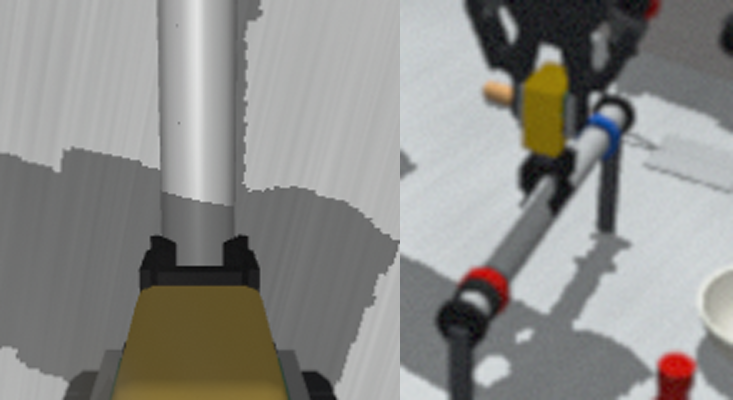

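>>> send_rows(rows="0 0.3 0 -0.04 0;0 0.6 0 -0.04 0;0 0.8 0 -0.04 0;0 0.9 0 -0.04 0;0 1.0 0 -0.04 0;0 1.1 0 -0.04 0;0 1.1 0 -0.04 0")

```text
time_s: 9.3
eef_pos: [587.3, 74.8, 176.1]
ee_rot: [0.704, -0.075, 0.702, 0.075]
force: [0.5, -0.1, 7.2]
grip_width: 0.344
```

>>> send_rows(rows="0 0.1 0 0 0;0 0.2 0 0 0;0 0.3 0 0 0")

```text
time_s: 9.6
eef_pos: [587.2, 74.8, 173.1]
ee_rot: [0.704, -0.075, 0.702, 0.075]
force: [-0.0, 0.2, 5.7]
grip_width: 0.345
```

>>> send_rows(rows="0 0.1 0 0 0;0 0.2 0 0 0;0 0.3 0 0 0")

```text
time_s: 9.9
eef_pos: [586.9, 74.8, 169.1]
ee_rot: [0.703, -0.075, 0.703, 0.075]
force: [1.0, 0.1, 2.6]
grip_width: 0.348
```

>>> send_rows(rows="0 0.1 0 0 0;0 0.2 0 0 0;0 0.3 0 0 0")

```text
time_s: 10.2
eef_pos: [586.5, 74.8, 165.5]
ee_rot: [0.703, -0.075, 0.703, 0.075]
force: [1.2, -0.1, -0.6]
grip_width: 0.344
```

>>> send_rows(rows="0 0.1 0 0 0;0 0.2 0 0 0;0 0.3 0 0 0;0 0.4 0 0 0")

```text
time_s: 10.6
eef_pos: [586.6, 74.9, 161.7]
ee_rot: [0.703, -0.075, 0.703, 0.075]
force: [0.5, -0.2, -2.8]
grip_width: 0.349
```

>>> send_rows(rows="0 0.1 0 0 0;0 0.2 0 0 0;0 0.2 0 0 0")

```text
time_s: 10.9
eef_pos: [586.6, 74.8, 159.7]
ee_rot: [0.703, -0.075, 0.703, 0.075]
force: [0.0, -0.6, -4.2]
grip_width: 0.348
```

>>> send_rows(rows="0 0.1 0 0 0;0 0.1 0 0 0")

```text
time_s: 11.1
eef_pos: [586.7, 74.8, 158.8]
ee_rot: [0.703, -0.075, 0.703, 0.075]
force: [1.7, 0.5, -3.3]
grip_width: 0.349
```

>>> send_rows(rows="0 0.1 0 0 0;0 0.1 0 0 0")

```text
time_s: 11.3
eef_pos: [586.7, 74.8, 157.9]
ee_rot: [0.703, -0.075, 0.703, 0.075]
force: [1.3, 0.5, -3.1]
grip_width: 0.347
```

>>> send_rows(rows="0 0.05 0 0 0;0 0.1 0 0 0;0 0.1 0 0 0")

```text
time_s: 11.6
eef_pos: [586.8, 74.8, 157.0]
ee_rot: [0.703, -0.075, 0.703, 0.075]
force: [-0.2, 0.1, -1.1]
grip_width: 0.343
```

>>> send_rows(rows="0 0.05 0 0 0;0 0.05 0 0 0")

```text
time_s: 11.8
eef_pos: [586.8, 74.8, 157.0]
ee_rot: [0.703, -0.075, 0.703, 0.075]
force: [-0.7, -0.3, 1.5]
grip_width: 0.348
```

>>> send_rows(rows="0 0.05 0 0 0;0 0.05 0 0 0")

```text
time_s: 12.0
eef_pos: [586.9, 74.8, 157.0]
ee_rot: [0.704, -0.075, 0.703, 0.075]
force: [-1.2, 0.0, 6.7]
grip_width: 0.343
```

>>> send_rows(rows="0 0.03 0 0 0;0 0.03 0 0 0;0 0.03 0 0 0")

```text
time_s: 12.3
eef_pos: [586.9, 74.8, 157.0]
ee_rot: [0.704, -0.075, 0.703, 0.075]
force: [-3.5, -0.5, 8.6]
grip_width: 0.344
```

>>> send_rows(rows="0 -0.07 0 -0.03 0;0 -0.07 0 -0.03 0;0 -0.07 0 -0.03 0")

```text
time_s: 12.6
eef_pos: [586.8, 74.8, 157.0]
ee_rot: [0.704, -0.075, 0.703, 0.075]
force: [0.2, 0.4, 5.8]
grip_width: 0.349
```

Run:
```python
from h import *
p,R,s=pose(); print(p,s['force'],s['wrist_torque'])
w=snap('scene','s8.png'); f(w,'red_collar')
cv2.imwrite('pics/c8.png',cv2.resize(cv2.imread('pics/s8.png')[130:230,230:310],(600,750),interpolation=cv2.INTER_CUBIC)[:600])
w=capture('wrist'); f(w,'rail_mid'); f(w,'timer_top'); f(w,'blue_collar')
```

```text
[586.84075329  74.80050565 156.98279287] [0.19874588 0.44513194 5.78702192] [ 0.11785155 -0.04382269 -0.00683221]
red_collar [612.  -40.7 116.7] 0.53
timer_top [593.4  77.2 198.6] 0.92
blue_collar [561.9 187.6 115.9] 0.58
```

View pics/c8.png

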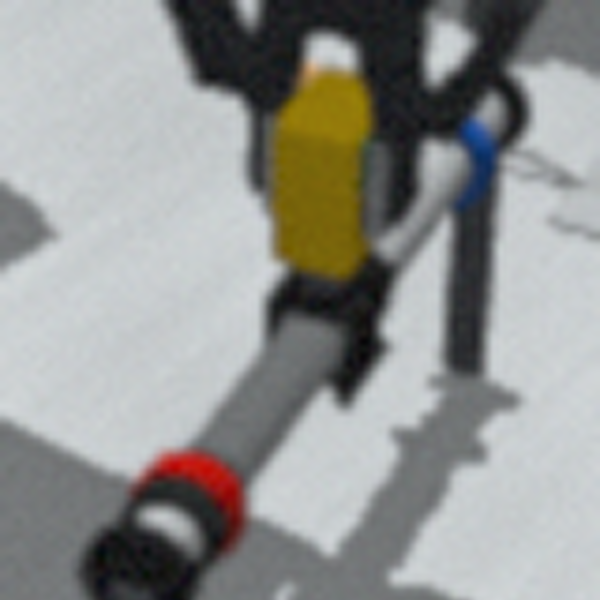

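>>> send_rows(rows="0 -0.04 -0.3 0 0;0 -0.04 -0.6 0 0;0 -0.04 -1 0 0;0 -0.04 -1.2 0.01 0")

```text
time_s: 13.3
eef_pos: [589.2, 62.8, 157.0]
ee_rot: [0.703, -0.075, 0.703, 0.075]
force: [0.4, 5.3, 5.1]
grip_width: 0.344
```

>>> send_rows(rows="0 0 -0.4 0 0;0 0 -0.8 0 0;0 0 -1.2 0.01 0;0 0 -1.6 0.01 0;0 0 -2 0.01 0")

```text
time_s: 13.8
eef_pos: [593.5, 43.3, 157.0]
ee_rot: [0.703, -0.075, 0.703, 0.075]
force: [-0.0, 4.8, 4.9]
grip_width: 0.345
```

>>> send_rows(rows="0 -0.03 -0.4 0 0;0 -0.03 -0.8 0 0;0 -0.03 -1.2 0 0;0 -0.03 -1.6 0.01 0;0 -0.03 -2 0.01 0;0 -0.03 -2.4 0.01 0;0 -0.03 -2.4 0.01 0")

```text
time_s: 14.5
eef_pos: [598.6, 19.3, 157.0]
ee_rot: [0.703, -0.075, 0.703, 0.074]
force: [1.3, 0.7, 1.8]
grip_width: 0.352
```

Run:
```python
from h import *
p,R,s=pose(); print(p,s['force'],s['wrist_torque'])
w=snap('scene','s9.png')
cv2.imwrite('pics/c9.png',cv2.resize(cv2.imread('pics/s9.png')[150:230,225:305],(600,600),interpolation=cv2.INTER_CUBIC))
```

```text
[598.64930831  19.30221671 157.02970057] [1.28455642 0.68628764 1.81971633] [ 0.0442152  -0.28751503  0.02177983]
```

View pics/c9.png

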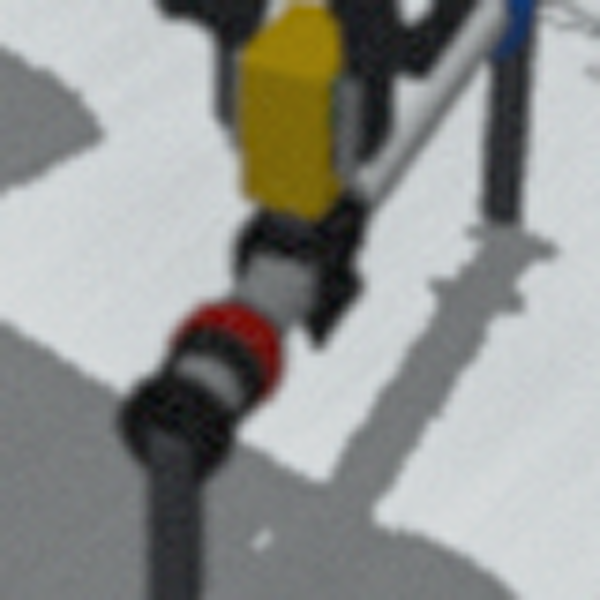

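>>> send_rows(rows="0 0 -0.2 0 0;0 0 -0.4 0 0;0 0 -0.6 0 0;0 0 -0.8 0 0;0 0 -0.9 0 0;0 0 -0.95 0 0;0 0 -1 0 0")

```text
time_s: 15.25
eef_pos: [600.6, 10.3, 157.0]
ee_rot: [0.703, -0.075, 0.703, 0.075]
force: [2.2, 2.6, 0.8]
grip_width: 0.344
```

>>> send_rows(rows="0 0 -0.05 0 0;0 0 -0.1 0 0;0 0 -0.15 0 0;0 0 -0.2 0 0")

```text
time_s: 15.65
eef_pos: [601.0, 8.3, 157.0]
ee_rot: [0.703, -0.075, 0.703, 0.075]
force: [1.4, 2.4, 0.3]
grip_width: 0.348
```

>>> send_rows(rows="0 0 -0.05 0 0;0 0 -0.1 0 0;0 0 -0.15 0 0;0 0 -0.2 0 0")

```text
time_s: 16.05
eef_pos: [601.4, 6.3, 157.0]
ee_rot: [0.703, -0.075, 0.703, 0.075]
force: [1.1, 1.4, 0.8]
grip_width: 0.346
```

>>> send_rows(rows="0 0 -0.05 0 0;0 0 -0.1 0 0;0 0 -0.15 0 0;0 0 -0.2 0 0")

```text
time_s: 16.45
eef_pos: [601.9, 4.4, 157.1]
ee_rot: [0.703, -0.075, 0.703, 0.075]
force: [1.4, 2.4, -1.3]
grip_width: 0.345
```

>>> send_rows(rows="0 0 -0.05 0 0;0 0 -0.1 0 0;0 0 -0.15 0 0;0 0 -0.2 0 0")

```text
time_s: 16.85
eef_pos: [602.3, 2.4, 157.1]
ee_rot: [0.703, -0.075, 0.703, 0.075]
force: [1.8, 3.0, -0.9]
grip_width: 0.346
```

Run:
```python
from h import *
w=snap('scene','s10.png')
cv2.imwrite('pics/c10.png',cv2.resize(cv2.imread('pics/s10.png')[160:220,235:295],(600,600),interpolation=cv2.INTER_CUBIC))
```

```text
(no output)
```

View pics/c10.png

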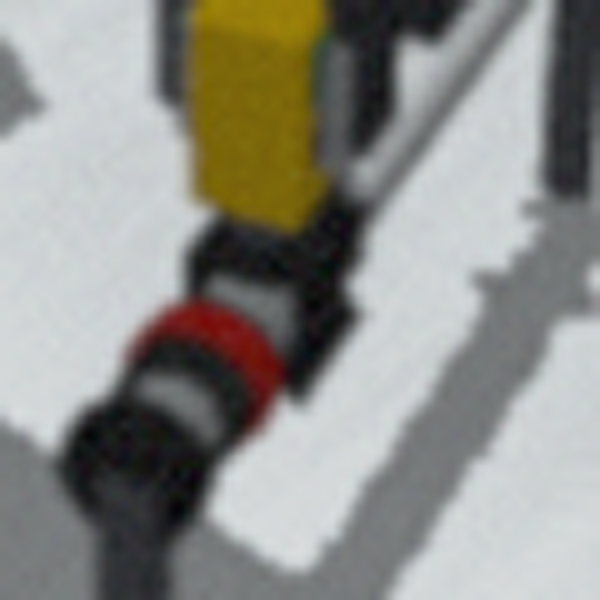

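>>> send_rows(rows="0 0 -0.05 0 0;0 0 -0.1 0 0;0 0 -0.15 0 0")

```text
time_s: 17.2
eef_pos: [602.6, 1.0, 157.1]
ee_rot: [0.703, -0.075, 0.703, 0.075]
force: [0.6, 2.5, -1.8]
grip_width: 0.343
```

>>> send_rows(rows="0 0 -0.05 0 0;0 0 -0.1 0 0;0 0 -0.15 0 0;0 0 -0.2 0 0")

```text
time_s: 17.6
eef_pos: [603.0, -1.0, 157.1]
ee_rot: [0.703, -0.075, 0.703, 0.075]
force: [2.3, 1.9, -1.2]
grip_width: 0.346
```

>>> send_rows(rows="0 0 -0.05 0 0;0 0 -0.1 0 0;0 0 -0.15 0 0")

```text
time_s: 17.9
eef_pos: [603.3, -2.4, 157.1]
ee_rot: [0.703, -0.075, 0.703, 0.075]
force: [1.6, 1.5, -2.2]
grip_width: 0.343
```

>>> send_rows(rows="0 0.01 -0.05 0 0;0 0.01 -0.1 0 0;0 0.01 -0.15 0 0")

```text
time_s: 18.2
eef_pos: [603.7, -3.9, 157.1]
ee_rot: [0.703, -0.075, 0.703, 0.075]
force: [1.7, 2.5, -0.8]
grip_width: 0.348
```

>>> send_rows(rows="0 0.01 -0.05 0 0;0 0.01 -0.1 0 0;0 0.01 -0.15 0 0")

```text
time_s: 18.5
eef_pos: [604.0, -5.4, 157.1]
ee_rot: [0.703, -0.075, 0.703, 0.075]
force: [0.4, 2.6, 0.6]
grip_width: 0.346
```

>>> send_rows(rows="0 0 -0.05 0 0;0 0 -0.1 0 0;0 0 -0.15 0 0")

```text
time_s: 18.8
eef_pos: [604.3, -6.8, 157.0]
ee_rot: [0.703, -0.075, 0.703, 0.075]
force: [0.6, 2.5, 1.8]
grip_width: 0.345
```

>>> send_rows(rows="0 0 -0.05 0 0;0 0 -0.1 0 0")

```text
time_s: 19.0
eef_pos: [604.6, -7.8, 157.0]
ee_rot: [0.703, -0.075, 0.703, 0.075]
force: [0.6, 3.4, 2.6]
grip_width: 0.341
```

>>> send_rows(rows="0 0 -0.05 0 0;0 0 -0.1 0 0")

```text
time_s: 19.2
eef_pos: [604.8, -8.8, 157.0]
ee_rot: [0.703, -0.075, 0.703, 0.075]
force: [1.1, 3.1, 1.8]
grip_width: 0.343
```

>>> send_rows(rows="0 0 -0.05 0 0;0 0 -0.1 0 0")

```text
time_s: 19.4
eef_pos: [605.0, -9.8, 157.0]
ee_rot: [0.703, -0.075, 0.703, 0.075]
force: [1.1, 3.4, 3.1]
grip_width: 0.346
```

Run:
```python
from h import *
w=snap('scene','s11.png')
cv2.imwrite('pics/c11.png',cv2.resize(cv2.imread('pics/s11.png')[160:220,235:295],(600,600),interpolation=cv2.INTER_CUBIC))
```

```text
(no output)
```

View pics/c11.png

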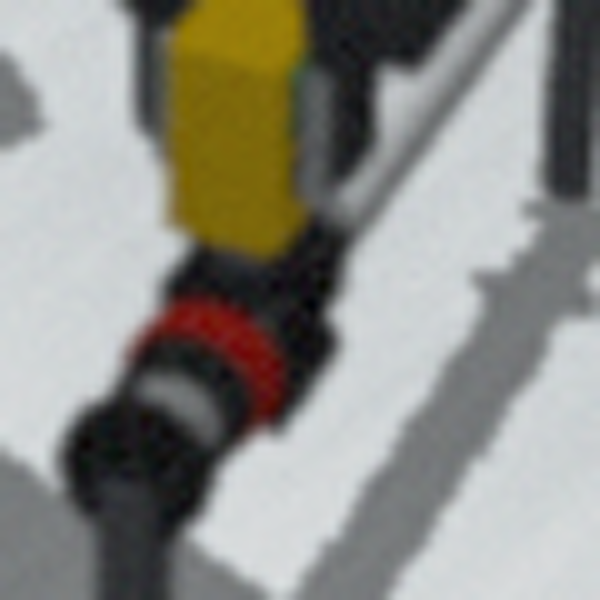

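>>> send_rows(rows="0 0 -0.04 0 0;0 0 -0.08 0 0")

```text
time_s: 19.65
eef_pos: [605.1, -10.5, 157.0]
ee_rot: [0.703, -0.075, 0.703, 0.075]
force: [1.6, 3.5, 3.2]
grip_width: 0.346
```

>>> send_rows(rows="0 0 -0.04 0 0;0 0 -0.08 0 0")

```text
time_s: 19.85
eef_pos: [605.2, -10.8, 157.0]
ee_rot: [0.703, -0.074, 0.703, 0.075]
force: [0.3, 6.2, 4.2]
grip_width: 0.347
```

>>> send_rows(rows="0 0 -0.04 0 0;0 0 -0.08 0 0")

```text
time_s: 20.05
eef_pos: [605.2, -10.9, 157.0]
ee_rot: [0.703, -0.074, 0.703, 0.076]
force: [0.2, 10.1, 4.7]
grip_width: 0.343
```

>>> send_rows(rows="0 -0.02 0.05 0 0;0 -0.03 0.1 0 0;0 -0.03 0.1 0 0")

```text
time_s: 20.35
eef_pos: [605.2, -10.8, 157.0]
ee_rot: [0.703, -0.075, 0.703, 0.075]
force: [2.0, 6.1, 2.7]
grip_width: 0.349
```

>>> send_rows(rows="0 -0.01 0.06 0 0;0 -0.01 0.06 0 0")

```text
time_s: 20.55
eef_pos: [605.1, -10.6, 157.1]
ee_rot: [0.703, -0.075, 0.703, 0.075]
force: [1.8, 2.7, -0.4]
grip_width: 0.346
```

>>> send_rows(rows="0.5 0 0 0 0;0.6 0 0 0 0;0.8 0 0 0 0;1 0 0 0 0;1 0 0 0 0;1 0 0 0 0;1 0 0 0 0")

```text
time_s: 21.25
eef_pos: [605.1, -10.6, 157.3]
ee_rot: [0.703, -0.075, 0.703, 0.075]
force: [0.4, 0.3, 0.2]
grip_width: 1.002
```

Run:
```python
from h import *
p,R,s=pose(); print(p,s['force'],s['grip_width'])
w=snap('wrist','w12.png'); f(w,'timer_top')
w=snap('scene','s12.png'); f(w,'timer_top'); f(w,'red_collar')
cv2.imwrite('pics/c12.png',np.hstack([cv2.imread('pics/w12.png')[:,60:460],cv2.resize(cv2.imread('pics/s12.png')[140:220,225:305],(384,384),interpolation=cv2.INTER_CUBIC)]))
```

```text
[605.08225321 -10.56488753 157.33406277] [0.4283822  0.27413482 0.18841159] 1.0024423275492207
timer_top [608.   -8.6 199.1] 0.75
timer_top [605.3  -9.4 174.7] 0.5
timer_top [ 573.7 -352.7   95. ] 0.92
timer_top [601.6  -9.4 204.8] 0.86
timer_top [ 521.5 -189.5   95.4] 0.8
red_collar [609.5 -39.  116.6] 0.62
```

View pics/c12.png

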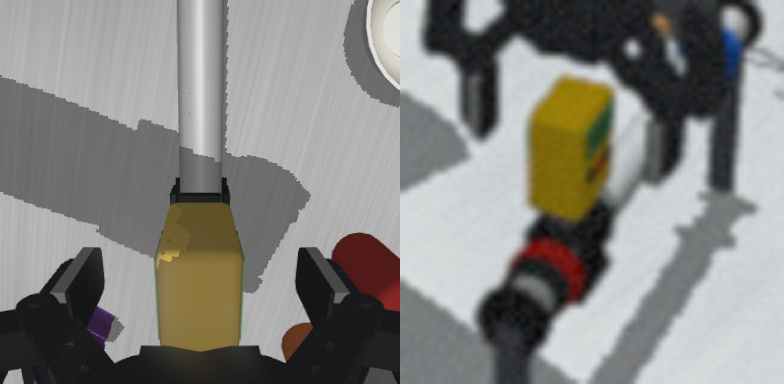

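>>> send_rows(rows="1 -1 0 0 0;1 -3 0 0 0;1 -6 0 0 0;1 -10 0 0 0;1 -14 0 0 0;1 -14 0 0 0;1 -14 -5 0 0;1 -14 -9 0 0;1 -14 -9 0 0;1 -14 -9 0 0")

```text
time_s: 22.5
eef_pos: [623.9, -99.0, 297.0]
ee_rot: [0.703, -0.074, 0.703, 0.074]
force: [0.3, 0.3, -0.5]
grip_width: 1.001
```

Run:
```python
from h import *
p,R,s=pose(); print(p,s['force'],s['grip_width'])
w=snap('wrist','w13.png'); f(w,'timer_top',k=2);f(w,'red_collar')
w2=snap('scene','s13.png'); f(w2,'timer_top')
cv2.imwrite('pics/c13.png',np.hstack([cv2.imread('pics/w13.png')[:,60:460],cv2.resize(cv2.imread('pics/s13.png')[140:220,225:305],(384,384),interpolation=cv2.INTER_CUBIC)]))
```

```text
[623.87305961 -98.99294305 297.03432094] [ 0.29629523  0.30937905 -0.53214525] 1.0012342900019895
timer_top [608.3  -6.4 203. ] 0.88
timer_top [ 526.4 -189.4   93.4] 0.85
red_collar [608.2 -39.6 116.3] 0.82
timer_top [ 574.  -354.4   96.2] 0.92
timer_top [604.3  -6.8 206.8] 0.66
timer_top [ 522.  -194.2   95. ] 0.63
```

View pics/c13.png

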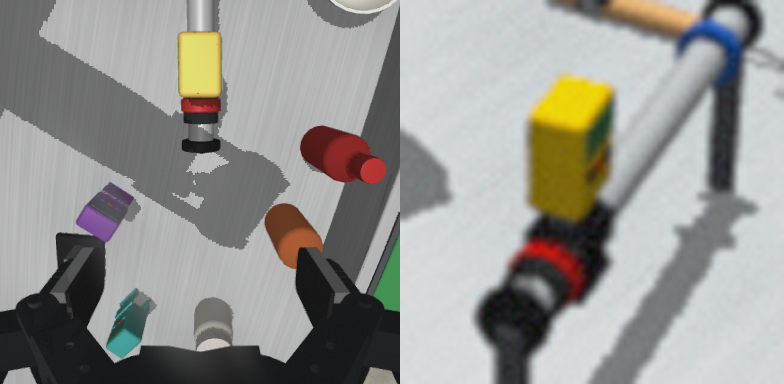

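>>> send_rows(rows="1 0 0 -5 0;1 0 0 -10 0;1 2 0 -14 0;1 5 0 -14 0;1 8 0 -14 0;1 8 0 -14 0;1 8 0 -14 0")

```text
time_s: 23.45
eef_pos: [487.5, -127.7, 218.3]
ee_rot: [0.703, -0.075, 0.703, 0.075]
force: [0.5, -0.1, 0.8]
grip_width: 1.0
```

Run:
```python
from h import *
p,R,s=pose(); print(p)
w=snap('wrist','w14.png'); q=proj(w,[[608,-30,115]],(p,R))[0]; print(q)
im=cv2.imread('pics/w14.png'); x,y=[int(v) for v in q]; x=min(max(x,60),452);y=min(max(y,60),324)
cv2.imwrite('pics/c14.png',cv2.resize(im[y-60:y+60,x-60:x+60],(600,600),interpolation=cv2.INTER_CUBIC))
```

```text
[ 487.46788778 -127.67385882  218.31585857]
[447.11850984  98.91492238]
```

View pics/c14.png

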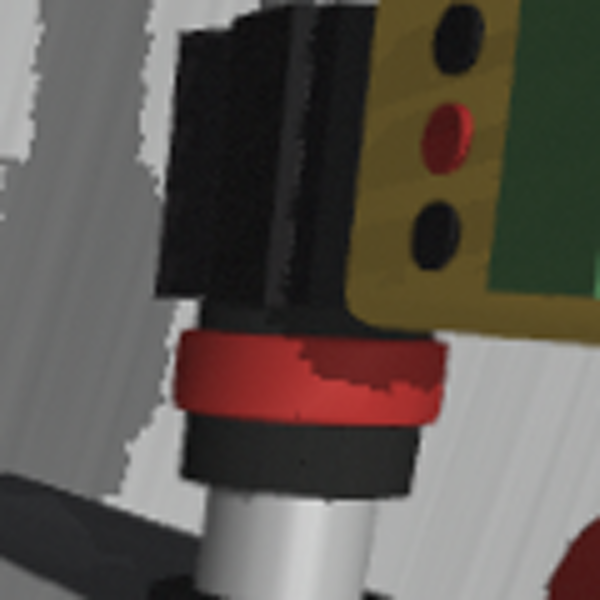

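```bash
python3 -c "
from rig import workorder
print(workorder.finish_job())"
```

```text
the job is handed in; nothing more can be done
None
```

The yellow timer is on the rail, fully home, resting against the red collar's bumper on the side facing the blue collar, upright and released. I handed the job in at about 23.5 s; the hand-in reported no verdict.

- **Snap:** I pressed the clip on at mid-rail. The highest push I read was about 8 N while the arms spread. It then turned to a pull of about 4 N, and the roof came to a hard stop, where I pressed to about 9 N. The force is only read at the end of each move, so brief peaks in between could have been a little higher.
- **Slide:** Friction read up to about 5 N, mostly 2–3 N. The push rose to about 10 N in all when the clip met the bumper, of which I estimate about 7 N was on the bumper. I eased off before opening the gripper, and the clip moved back about 0.3 mm at most.
- **Last checks:** A close wrist picture shows the clip's end against the bumper with no steel showing between them. The scene picture shows the timer upright on the bar. The gripper is open and clear of everything, with the force reading near zero. The bystanders in view looked undisturbed, but I did not measure them again.
- **Disagreements:** The networks' positions for the timer's top differed by 3–4 mm between cameras. I relied on the arm's own position, the forces and the pictures instead.

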